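# Roll a sample tube into the vee cradle and fit its keeper

### The job

Roll the capped sample tube along the loading deck, without lifting it, until it drops into the blue vee; let go and let it settle there by itself. Then pick up the keeper plate by its red rib and lower it gently over the tube with both holes on the two steel dowels, until its saddle sits down on the tube. Leave the other things on the bench alone.

Things in the scene. Friction and masses are not known exactly. Their poses are not given: they have to be found in the camera images.
- cradle (a point): Centre of a seated tube in the blue 90 degree vee of the fixed fixture, 36.6 mm above the bench. Axes: x level, the rolling direction (deck to vee); y level, along the vee; z up. Vee 130 mm long, bottom line 14 mm above the bench. Near flank starts at the deck edge (x = -16 mm); the far one rises to 48 mm above the bench at x = 34 mm and stops the tube.
- deck (a point): Middle of the fixture's grey level loading deck, on its top face, 30 mm above the bench, 74 mm to the -x side of the cradle point; same axes. Deck 116 x 140 mm (x, y), so it runs to 16 mm before the cradle point. Thin aluminium edges stand 6 mm above it along both sides (y = -68 and +68 mm, ending 29 mm to the +x side of this point) and along the back (x = -56 mm).
- dowel0 (a point): Tip of the steel dowel at the +y end of the vee (x = 0, y = +78 mm from the cradle point), 76 mm above the bench. The dowel is 10 mm in diameter, tapered over its top 10 mm, and rises from a black pillar 18 mm in diameter and 50 mm high.
- dowel1 (a point): Tip of the same kind of dowel at the -y end of the vee (x = 0, y = -78 mm from the cradle point), 76 mm above the bench.
- tube_center (a point): Centre of the loose sample tube: plain cylinder 32 mm in diameter, 120 mm long, orange with a white label and a green cap of the same diameter, about 0.1 kg. It starts lying on the deck, free to roll, its axis roughly along the vee, its centre 46 mm above the bench and 60 to 90 mm before the cradle point. Own y runs along the tube; x and z turn as it rolls.
- keeper_grip (a point): Centre of the red rib of the loose keeper (0.28 kg), which starts flat on the bench left or right of the fixture. Rib 16 x 60 x 36 mm (own x, y, z), centre 40 mm above the keeper's underside, free to grip down to the plate 18 mm below. Fully seated, this point is straight above the cradle point, 46 mm higher (83 mm above the bench), own y along the vee; either way round is right.
- keeper_plate (a point): Centre of the top face of the keeper's dark grey metal plate, 22 mm above the keeper's underside, 18 mm below the rib's centre; same axes. Plate 50 x 190 x 8 mm (x, y, z), with two through holes, 13 mm in diameter, at y = +78 and -78 mm. Under it a black inverted vee saddle, 50 x 90 mm and 14 mm high, that sits on the tube.
- tips_yellow: Bystander: white box 85 x 120 mm, 57 mm high, with yellow pipette tips. Origin: centre of its underside. It stands on the side of the fixture where the keeper does not lie.
- tips_pink: Bystander: white box 85 x 120 mm, 57 mm high, with pink pipette tips. Origin: centre of its underside.
- vial: Bystander: amber vial 28 mm in diameter, 55 mm high, standing on the bench beside the fixture. Origin: centre of its underside.
- jar: Bystander: white jar with green lid, 56 mm in diameter, 70 mm high. Origin: centre of its underside.
- beaker: Bystander: glass beaker 70 mm in diameter, 90 mm high. Origin: centre of its underside.
- pipette: Bystander: white and grey hand pipette with a blue plunger, about 250 mm long and 25 mm high, lying on the bench along its own x. Origin: on its underside, near its middle.

How it is judged (in metres and radians):
On the way, in this order (a step that is already met when the one before it is completed fails the run):
1. the tube lies centred at the bottom of the vee, at rest, not touched by the fingers (x of tube_center in the frame of cradle between -0.003 and 0.003 m and z of tube_center in the frame of cradle between -0.003 and 0.003 m and y of tube_center in the frame of cradle between -0.012 and 0.012 m and angle between the y axis of tube_center and the y axis of cradle, either way round below 0.05 rad and contact force between the fingers and tube below 0.1 N and linear speed of tube below 0.03 m/s), for 0.3 s.
2. the keeper is down over the tube with both dowels through its holes (x of tube_center in the frame of cradle between -0.003 and 0.003 m and z of tube_center in the frame of cradle between -0.003 and 0.003 m and y of tube_center in the frame of cradle between -0.012 and 0.012 m and angle between the y axis of each of tube_center, keeper_grip and the y axis of cradle, either way round below 0.05 rad and x of keeper_grip in the frame of cradle between -0.004 and 0.004 m and y of keeper_grip in the frame of cradle between -0.004 and 0.004 m and z of keeper_grip in the frame of cradle between 0.041 and 0.05 m and angle between keeper_grip's own z axis and vertical below 0.07 rad), for 0.2 s.
At the end, for the whole second after the job is handed in: Tube centre within 3 mm (across, height) and 12 mm (along) of the cradle point, axis within 0.05 rad of the vee; keeper rib within 4 mm of straight above it, 41 to 50 mm up, along the vee within 0.05 rad, level within 0.07 rad; both at rest and released (all of step 2 and contact force between the fingers and tube below 0.1 N and linear speed of each of tube, keeper below 0.03 m/s and contact force between the fingers and keeper below 0.1 N); the robot touches nothing.
It fails at once if the tube is lifted more than about 12 mm off the deck (z of tube_center in the frame of cradle above 0.021 m).
It fails at once if the keeper is dropped or slammed onto the dowels or the tube (faster than 0.35 m/s there) (horizontal distance between keeper_grip and cradle below 0.05 m and z of keeper_grip in the frame of cradle below 0.09 m and linear speed of keeper above 0.35 m/s).
It fails at once if a bystander is moved by more than 30 mm (distance of any of tips_yellow, tips_pink, vial, jar, beaker, pipette from where it was at the start of the episode above 0.03 m).
It also fails if it takes over 54 s, if anything falls off the work surface, if the arm or the gripper's body presses on something with over 40 N, if the wrist force passes 120 N, or if a joint passes its speed limit or range.

### The arm

A 6-joint arm with a two-finger parallel gripper is mounted at the origin on the work surface. World frame = base frame: x ahead of the robot, y to its left, z up, the work surface at z = 0. Lengths are in mm, angles in rad, forces in N, time in s.
With the tool pointing down it reaches from about 375 to 925 mm from the base axis. Payload 5.7 kg.
Tool frame: the origin (TCP) lies at the very end of the fingers, on their centre line; the grasp point (between the pads) lies 19 mm behind it (arm.hold_point_z is the distance from the TCP to the grasp point, in mm); z points along the fingers, y is the line along which they close (so a half turn about z gives the same grasp; the last joint's range is limited). The gripper opens to 88 mm and grips with 3 to 60 N. Pads are 20 mm wide; open, the fingers measure 115 mm over their backs; the gripper's body (75 mm by 178 mm) begins 61 mm behind the grasp point.
Start: joints at [-1.274, 0.359, 1.51, -0, 1.272, -0.115], TCP at [240.137, -549.815, 222.623] pointing down, gripper open.
Joint ranges: [-2.97, 2.97], [-1.01, 2.36], [0.21, 2.38], [-0.96, 4.11], [0.2, 2.71], [-2.98, 2.98]. Speed limits (rad/s): [2.39, 2.39, 3.14, 3.14, 3.14, 3.14].

### API

Orientations are given as a rotation vector (axis times angle).
In Python, from workcell import arm, capture gives the robot as it stands.
- The arm moves only by the tool jog_arm, never from a script. Its argument "deltas" is a list that holds one entry, the list of rows, each a list of 7 numbers: the opening, from 0 (shut) to 1 (fully open), then the shift along the tool's x, y, z in units of 2.5 cm (1.0 is 2.5 cm), then the turn, a rotation vector about the tool's x, y, z in units of 0.1 rad (1.0 is 0.1 rad). In form: [[[grip, x, y, z, ax, ay, az], ...]]. A call has 1 to 10 rows; each row shifts and turns the commanded pose from where the row before left it, along the tool's axes as they then stand; what a row does not reach is not made up. A row lasts 1/12 s, in which the tool goes at most 41.7 mm and 7.16 degrees, less where a joint would pass 70% of its speed; a pose out of reach is approached as far as the arm can. A call with a number of a shift or a turn outside -1 to 1 is refused whole. A call with a gripper value outside its range is refused whole. The fingers move at their own pace and stop on an object; the grip force is fixed at half the most. Time passes only in rows, so rows that do not move let the fingers close. It gives the time, the measured TCP pose, the force, the opening and the grip force at its end, in the units of the state.
- arm.read_state(): the state, without advancing time (a new reading comes with each control period).
- capture(name): name is "scene" or "top" or "wrist"; returns a dict with "color" (420x560x3 uint8, red, green, blue), "z_map" (420x560 float32, mm along the optical axis (not along the pixel's ray), 0 where there is no reading), "intrinsics" (3x3 intrinsics, pixels), "T" (4x4, takes a point from camera to world coordinates); the wrist camera has in their place "tool_from_camera" (4x4, takes a point from camera to tool coordinates, whose origin is the TCP and whose axes are the flange's). Camera axes: x right, y down, z forward; pixel columns grow to the right and rows downward; lengths in mm; the calibration is good to about 2 mm. The wrist camera is an equidistant fisheye: a pixel r from the principal point sees the ray r / f radians off the axis. A picture is of the moment at which its call begins: read the wrist's pose just before it.
- arm.job_done(): hands the job in; it is judged then, once.
The state is a dict: "clock": time; "qpos": joint angles; "qd": joint speeds; "effort": joint torques, N m; "eef_pos": TCP position; "orientation": TCP orientation; "force": force on the tool from outside, world axes, zero at the start; "wrist_torque": the same for the moment, N m; "grip_width": finger opening in mm; "grip_force": force on a finger pad.
Only numpy, scipy, OpenCV 4.12 (cv2) and the standard library are available. Lean on these libraries where they do the work, as an engineer would, in place of code of your own. Each camera call takes 0.05 s, during which the arm holds its last target. There are 200 camera calls.

## Working session

There is one attempt and no reset: what is moved stays moved. The work goes in short steps, Python scripts to look and compute and a tool call to move; the robot and the scene stay as the last step left them, time stands still between calls to the robot, and variables do not carry over. Pictures are saved under pics/ and viewed, at most 10 in all, crops included, and the job is handed in when it is done.

Besides the shell and the picture viewer there is one more tool, called after "Request:" as a command line: name --argument value ..., lists and objects as JSON in quotes. jog_arm: Moves the arm, as the interface text tells. Shifts and turns lie within -1 to 1; 1 stands for 2.5 cm of shift or 0.1 rad of turn. Its arguments: {"type":"object","properties":{"deltas":{"type":"array"}},"required":["deltas"]}

```bash
mkdir -p pics; ls
python3 - <<'E'
from workcell import arm, capture
import cv2,numpy as np
s=arm.read_state();print(s)
for n in("top","scene"):
    c=capture(n);np.savez(n+'.npz',**c);cv2.imwrite(f'pics/{n}0.png',c['color'][:,:,::-1]);print(c['intrinsics'],c['T'])
E
```

```text
pics
{'clock': 0.0, 'qpos': array([-1.27407280e+00,  3.59483181e-01,  1.51140521e+00, -1.72997040e-05,
        1.27251565e+00, -1.15116617e-01]), 'qd': array([ 0.00072375,  0.00028762,  0.00041445,  0.00046547, -0.00180477,
       -0.00050975]), 'effort': array([ 4.02892465e-04, -5.15366042e+01, -2.70727926e+01,  6.76182797e-02,
        3.50683008e-02, -1.95200309e-04]), 'eef_pos': array([ 239.95453638, -549.18283013,  221.83295689]), 'orientation': array([-3.07345509e+00, -6.41994084e-01,  2.83707233e-04]), 'force': array([-0.25328132, -0.97275781,  0.16909363]), 'wrist_torque': array([ 0.02521969, -0.01590533,  0.02338492]), 'grip_force': 0.0, 'grip_width': 88.02767852612814}
[[434.78934628   0.         271.53092736]
 [  0.         434.78934628 208.74789958]
 [  0.           0.           1.        ]] [[ 4.89746789e-03 -9.96093421e-01  8.81697914e-02  5.34292321e+02]
 [-9.99933530e-01 -5.79846413e-03 -9.96565373e-03 -2.42992400e+00]
 [ 1.04379715e-02 -8.81151243e-02 -9.96055608e-01  1.27760652e+03]
 [ 0.00000000e+00  0.00000000e+00  0.00000000e+00  1.00000000e+00]]
[[393.86602531   0.         283.62673497]
 [  0.         393.86602531 205.39220198]
 [  0.           0.           1.        ]] [[-7.79395842e-01  3.71128728e-01 -5.04782714e-01  1.15436616e+03]
 [ 6.26158899e-01  4.89197386e-01 -6.07133388e-01  5.77972086e+02]
 [ 2.16137421e-02 -7.89271427e-01 -6.13663964e-01  6.73761229e+02]
 [ 0.00000000e+00  0.00000000e+00  0.00000000e+00  1.00000000e+00]]
```

View pics/top0.png

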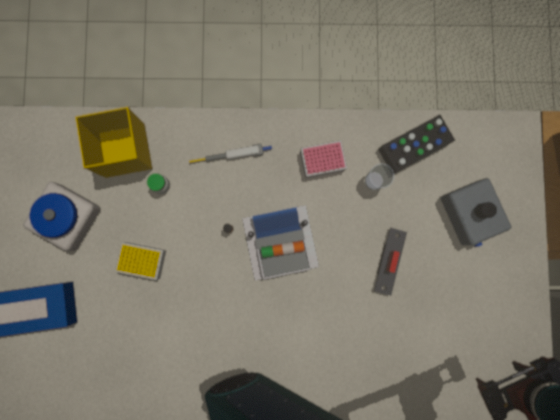

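View pics/scene0.png

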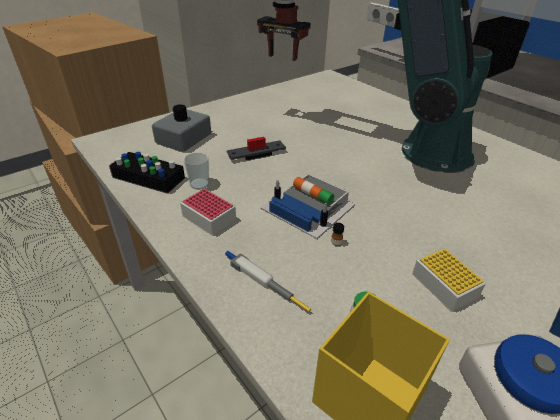

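The top view shows the fixture at about (280,243), with the tube at (282,250) and the blue vee at (277,222). The keeper's red rib is at (394,262). The scene view shows the same layout, with the dowels at (277,188) and (324,215).

```bash
cat > h.py <<'E'
import cv2,numpy as np
def cast(c,uv,z,R=None,T=None):
    T=c['T'] if T is None else T;K=c['intrinsics'];uv=np.atleast_2d(uv).astype(float)
    d=np.c_[(uv-[K[0,2],K[1,2]])/K[0,0],np.ones(len(uv))]@T[:3,:3].T
    return T[:3,3]+d*((z-T[2,3])/d[:,2])[:,None]
def mask(col,h0,h1,s=120,v=40):
    h=cv2.cvtColor(col,cv2.COLOR_RGB2HSV);
    H=h[...,0].astype(int); m=((H>=h0)&(H<=h1)) if h0<=h1 else ((H>=h0)|(H<=h1))
    return (m&(h[...,1]>s)&(h[...,2]>v)).astype(np.uint8)
def blob(m,roi=None,k=0):
    if roi is not None:
        q=np.zeros_like(m);a,b,c,d=roi;q[b:d,a:c]=m[b:d,a:c];m=q
    n,l,st,ce=cv2.connectedComponentsWithStats(m)
    i=1+np.argsort(-st[1:,4])[k];v,u=np.nonzero(l==i);return np.c_[u,v],st[i,4]
def axis(P):
    r=cv2.minAreaRect(P[:,:2].astype(np.float32));b=cv2.boxPoints(r)
    e=[b[1]-b[0],b[2]-b[1]];e.sort(key=np.linalg.norm);L=e[1]
    a=np.degrees(np.arctan2(L[1],L[0]));return np.round(r[0],1),round(float((a+180)%180),2),[round(float(np.linalg.norm(x)),1) for x in e]
E
python3 - <<'E'
from h import *
c=dict(np.load('top.npz'));I=c['color']
for n,m,roi,z in (('blue',mask(I,100,130),(240,200,320,250),40),('orange',mask(I,3,18),(250,230,320,265),46),('green',mask(I,40,90,80),(250,230,320,265),46),('red',mask(I,172,6),(370,230,420,300),58),
  ('plate',(I.max(2)<95).astype(np.uint8),(365,225,412,300),30),('white_fix',(I.min(2)>175).astype(np.uint8),(240,200,322,285),5)):
    p,a=blob(m,roi);P=cast(c,p,z);print(n,a,p.mean(0).round(1),axis(P),P.mean(0).round(1))
E
```

```text
blue 15 [261.5 216.3] (array([621.5,  13.7]), 101.67, [3.4, 38.0]) [622.   13.6  40. ]
orange 102 [298.4 246.1] (array([538.1, -90.1]), 90.29, [28.1, 28.3]) [537.8 -91.1  46. ]
green 111 [266.6 251.4] (array([522.3,  -1.2]), 101.52, [28.6, 31.0]) [522.4  -1.5  46. ]
red 134 [393.5 261.4] (array([ 496.7, -356.4]), 163.61, [17.8, 59.5]) [ 496.6 -356.3   58. ]
plate 1034 [388.1 261.6] (array([ 495.7, -350.8]), 164.73, [53.2, 187.4]) [ 495.3 -348.8   30. ]Traceback (most recent call last):
  File "<stdin>", line 5, in <module>
  File "h.py", line 14, in blob
    i=1+np.argsort(-st[1:,4])[k];v,u=np.nonzero(l==i);return np.c_[u,v],st[i,4]
        ~~~~~~~~~~~~~~~~~~~~~^^^
IndexError: index 0 is out of bounds for axis 0 with size 0
```

Run:
```python
from h import *
c=dict(np.load('top.npz'));I=c['color']
for n,m,roi,z in (('blue',mask(I,100,130,60,25),(240,200,320,250),40),('orange+lab+green',((I[...,0]>150)|(mask(I,40,90,80)>0)).astype(np.uint8),(258,238,306,260),50)):
    p,a=blob(m,roi);P=cast(c,p,z);print(n,a,p.mean(0).round(1),axis(P),P.mean(0).round(1))
w=__import__('workcell').capture('wrist');print(w['intrinsics'],w['tool_from_camera'])
cv2.imwrite('crop.png',0*I)
```

```text
blue 961 [275.9 222.5] (array([604.7, -27.7]), 102.05, [62.5, 125.4]) [604.7 -27.4  40. ]
orange+lab+green 140 [288.2 247.4] (array([534.2, -61.8]), 98.36, [13.9, 80.5]) [534.  -62.1  50. ]
[[325.1922621    0.         278.36622089]
 [  0.         325.1922621  212.66082346]
 [  0.           0.           1.        ]] [[ 5.74720360e-04 -9.64277682e-01 -2.64892850e-01  7.23839631e+01]
 [ 9.99999813e-01  6.09106451e-04 -4.76702313e-05 -1.01002774e+00]
 [ 2.07315284e-04 -2.64892773e-01  9.64277852e-01 -1.61413552e+02]
 [ 0.00000000e+00  0.00000000e+00  0.00000000e+00  1.00000000e+00]]
```

Request:
jog_arm --deltas '[[[1,1,-0.67,0,0,0,0],[1,1,-0.67,0,0,0,0],[1,1,-0.67,0,0,0,0],[1,1,-0.67,0,0,0,0],[1,1,-0.67,0,0,0,0],[1,1,-0.67,0,0,0,0],[1,1,-0.67,0,0,0,0],[1,1,-0.67,0,0,0,0],[1,1,-0.67,0,0,0,0],[1,1,-0.67,0,0,0,0]]]'

```text
clock: 0.98
eef_pos: [402.6, -294.8, 222.5]
orientation: [-3.075, -0.642, 0.0]
force: [0.7, 0.6, -0.0]
grip_width: 87.9
grip_force: 0.0
```

Request:
jog_arm --deltas '[[[1,1,-0.67,0,0,0,0],[1,1,-0.67,0,0,0,0],[1,1,-0.67,0,0,0,0],[1,1,-0.67,0,0,0,0],[1,1,-0.67,0,0,0,0],[1,1,-0.67,0,0,0,0],[1,1,-0.67,0,0,0,0],[1,1,-0.67,0,0,0,0],[1,1,-0.67,0,0,0,0.6],[1,1,-0.67,0,0,0,0.6]]]'

```text
clock: 1.82
eef_pos: [565.9, -42.1, 222.4]
orientation: [-3.108, -0.453, 0.001]
force: [-0.7, -0.5, -0.7]
grip_width: 87.8
grip_force: 0.0
```

Request:
jog_arm --deltas '[[[1,0,0,0,0,0,0.6],[1,0,0,0,0,0,0.6],[1,0,0,0,0,0,0],[1,0,0,0,0,0,0]]]'

```text
clock: 2.15
eef_pos: [565.5, -43.5, 222.3]
orientation: [-3.129, -0.273, 0.001]
force: [-0.6, 0.3, 0.2]
grip_width: 87.8
grip_force: 0.0
```

```bash
cat >> h.py <<'E'
from scipy.spatial.transform import Rotation as Ro
def wsnap(name):
    from workcell import arm,capture
    s=arm.read_state();w=capture('wrist')
    E=np.eye(4);E[:3,:3]=Ro.from_rotvec(s['orientation']).as_matrix();E[:3,3]=s['eef_pos']
    w['T']=E@w['tool_from_camera'];np.savez(name+'.npz',**w);cv2.imwrite(f'pics/{name}.png',w['color'][:,:,::-1])
    x=E[:3,0];print('t',round(s['clock'],2),'tcp',s['eef_pos'].round(1),'yaw x',np.degrees(np.arctan2(x[1],x[0])).round(2),'z',E[:3,2].round(3),'F',s['force'].round(1),'w',round(s['grip_width'],1))
    return w
def wcast(c,uv,z):
    K=c['intrinsics'];T=c['T'];uv=np.atleast_2d(uv).astype(float)
    p=(uv-[K[0,2],K[1,2]])/K[0,0];r=np.linalg.norm(p,axis=1)+1e-9
    d=np.c_[p/r[:,None]*np.sin(r)[:,None],np.cos(r)]@T[:3,:3].T
    return T[:3,3]+d*((z-T[2,3])/d[:,2])[:,None]
E
python3 -c "
from h import *
wsnap('w1')"
```

```text
t 2.15 tcp [565.5 -43.5 222.3] yaw x 9.96 z [-0.001  0.    -1.   ] F [-0.6  0.3  0.2] w 87.8
```

View pics/w1.png

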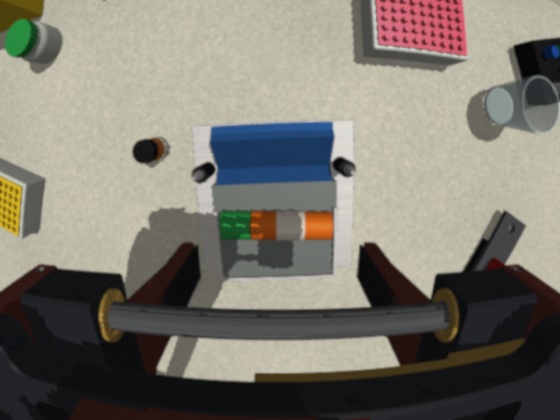

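The wrist view shows the tube from (218,226) to (334,226). The dowels are near (203,172) and (344,167), with their tips on the outer ends. The keeper is at the right edge and the vial at (148,150).

Run:
```python
from h import *
c=dict(np.load('w1.npz'));I=c['color']
cv2.imwrite('pics/w1c.png',np.hstack([cv2.resize(I[145:195,180:230,::-1],None,fx=7,fy=7,interpolation=2),cv2.resize(I[140:190,325:375,::-1],None,fx=7,fy=7,interpolation=2)]))
g,_=blob(mask(I,40,85,90,30),(200,195,350,250));o,_=blob(mask(I,3,18,120,60),(290,195,350,250));
for n,p in(('g',g),('o',o)):
    P=wcast(c,p,50);print(n,p.min(0),p.max(0),P.mean(0).round(1),axis(P))
b,_=blob(mask(I,100,130,90,30),(190,100,350,200));r=cv2.minAreaRect(b.astype(np.float32));print(r,b.min(0),b.max(0))
h=b[b[:,1]<135];
# vee bottom corners by polygon
hull=cv2.approxPolyDP(cv2.convexHull(b.astype(np.float32)),4,True)[:,0];print(hull)
D=c['z_map'];print('hull z14',wcast(c,hull,48).round(1))
```

```text
g [220 211] [250 239] [524.1  -1.7  50. ] (array([523.8,  -1.9]), 99.97, [32.0, 33.8])
o [305 211] [332 239] [539.5 -91.   50. ] (array([539.6, -91.4]), 11.29, [29.9, 32.4])
((272.469970703125, 153.03237915039062), (58.85862731933594, 122.25157165527344), 87.85240936279297) [211 122] [333 184]
[[331. 123.]
 [331. 180.]
 [217. 184.]
 [213. 127.]]
hull z14 [[648.9 -82.7  48. ]
 [590.2 -94.5  48. ]
 [565.1  23.6  48. ]
 [624.1  36.5  48. ]]
```

View pics/w1c.png

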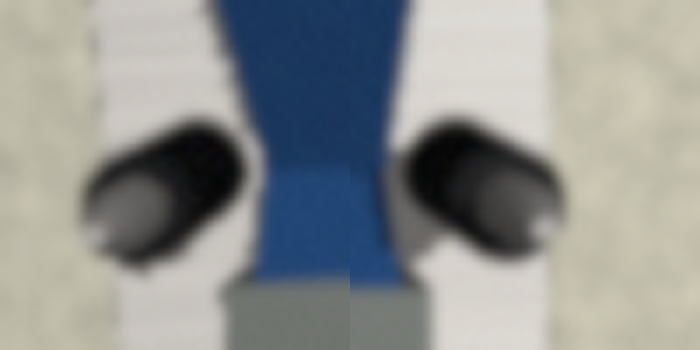

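The crop shows the dowel tips as bright spots at full-image (193.6,177.9) and (352.4,172.6). The deck edge runs from about (213,185.7) to (336,181).

Run:
```python
from h import *
c=dict(np.load('w1.npz'))
t=wcast(c,[[193.6,177.9],[352.4,172.6]],76);d=t[0]-t[1];print(t.round(1),np.linalg.norm(d),np.degrees(np.arctan2(d[1],d[0])),t.mean(0))
e=wcast(c,[[214,185.7],[335.5,181]],30);d=e[0]-e[1];a=np.arctan2(d[1],d[0]);print(e.round(1),np.linalg.norm(d),np.degrees(a))
a=np.arctan2(*(t[0]-t[1])[1::-1]);ex=np.array([np.sin(a),-np.cos(a)]);ey=np.array([np.cos(a),np.sin(a)])
C=t.mean(0)[:2]
g,o=np.array([524.1,-1.7]),np.array([539.5,-91.])
for n,p in(('edge',e.mean(0)[:2]),('g',g),('o',o),('tcp',np.array([565.5,-43.5]))): print(n,((p-C)@ex).round(1),((p-C)@ey).round(1))
```

```text
[[ 573.3   43.2   76. ]
 [ 605.2 -108.4   76. ]] 154.88215138927325 101.85926068899107 [589.24747955 -32.62906916  76.        ]
[[ 558.8   29.6   30. ]
 [ 587.6 -103.2   30. ]] 135.7961627353059 102.21164393964385
edge -16.6 -0.8
g -57.4 43.7
o -60.7 -46.9
tcp -25.5 -5.8
```

Request:
jog_arm --deltas '[[[0.68,-0.72,-0.05,0,0,0,-0.33],[0.68,-0.72,-0.05,0,0,0,0],[0.68,-0.72,-0.05,0,0,0,0],[0.68,-0.72,-0.04,0,0,0,0],[0.68,0,0,1,0,0,0],[0.68,0,0,1,0,0,0],[0.68,0,0,1,0,0,0],[0.68,0,0,1,0,0,0],[0.68,0,0,0,0,0,0],[0.68,0,0,0,0,0,0]]]'

```text
clock: 3.03
eef_pos: [493.0, -53.2, 122.1]
orientation: [-3.124, -0.321, 0.005]
force: [0.5, -0.1, 0.8]
grip_width: 59.5
grip_force: 0.0
```

```bash
cat >> h.py <<'E'
C=np.array([589.2,-32.6]);A=np.radians(11.9)
def fix(p):
    d=np.asarray(p)[...,:2]-C;return np.stack([d@[np.cos(A),np.sin(A)],d@[-np.sin(A),np.cos(A)]],-1).round(1)
E
python3 -c "
from h import *
from workcell import arm
w=wsnap('w2');print(fix(arm.read_state()['eef_pos']))
I=w['color']
for m in (mask(I,40,85,90,30),mask(I,3,18,140,80)):
    p,a=blob(m,(150,100,420,300));print(a,p.min(0),p.max(0),fix(wcast(w,p,56).mean(0)))
"
```

```text
t 3.03 tcp [493.  -53.2 122.1] yaw x 11.74 z [-0.003  0.001 -1.   ] F [ 0.5 -0.1  0.8] w 59.5
[-97.2  -0.8]
1833 [197 149] [243 190] [-56.7  42.6]
1587 [323 153] [364 194] [-59.9 -46.4]
```

View pics/w2.png

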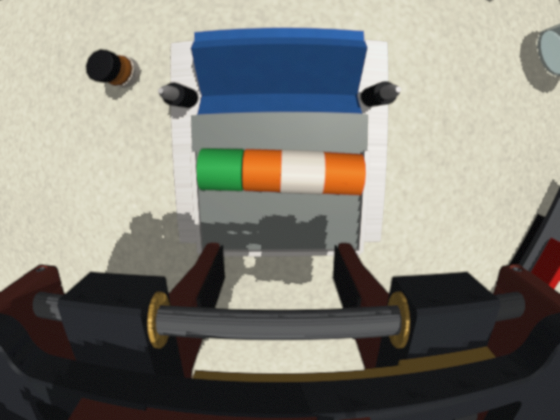

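The view is as expected: the fingers are behind the tube and straddle its middle, with nothing in the way below them.

Request:
jog_arm --deltas '[[[0.68,0,0,0.9,0,0,0],[0.68,0,0,0.9,0,0,0],[0.68,0,0,0.9,0,0,0],[0.68,0,0,0.58,0,0,0],[0.68,0,0,0,0,0,0],[0.68,0.12,0,0,0,0,0],[0.68,0.12,0,0,0,0,0],[0.68,0.12,0,0,0,0,0],[0.68,0.12,0,0,0,0,0],[0.68,0.12,0,0,0,0,0]]]'

```text
clock: 3.92
eef_pos: [510.1, -50.1, 41.7]
orientation: [3.125, 0.321, 0.003]
force: [-0.2, 0.7, 0.1]
grip_width: 59.5
grip_force: 0.0
```

Request:
jog_arm --deltas '[[[0.68,0.12,0,0,0,0,0],[0.68,0.12,0,0,0,0,0],[0.68,0.12,0,0,0,0,0],[0.68,0.12,0,0,0,0,0],[0.68,0.12,0,0,0,0,0],[0.68,0.12,0,0,0,0,0],[0.68,0.12,0,0,0,0,0],[0.68,0,0,0,0,0,0]]]'

```text
clock: 4.58
eef_pos: [530.3, -45.8, 40.7]
orientation: [3.125, 0.321, 0.001]
force: [0.3, -1.2, -0.1]
grip_width: 59.5
grip_force: 0.0
```

```bash
python3 -c "
from h import *
from workcell import arm
w=wsnap('w3');print(fix(arm.read_state()['eef_pos']))
I=w['color']
for m in (mask(I,40,85,90,30),mask(I,3,18,140,80)):
    p,a=blob(m,(150,30,420,300));print(a,p.min(0),p.max(0),fix(wcast(w,p,56).mean(0)))
"
```

```text
t 4.58 tcp [530.3 -45.8  40.7] yaw x 11.74 z [ 0.001 -0.    -1.   ] F [ 0.3 -1.2 -0.1] w 59.5
[-60.8  -0.6]
4019 [157 178] [226 241] [-26.4  41.7]
3592 [224 179] [282 242] [-27.4  11.9]
```

Request:
jog_arm --deltas '[[[0.68,0.12,0,0,0,0,0],[0.68,0.12,0,0,0,0,0],[0.68,0.12,0,0,0,0,0],[0.68,0.12,0,0,0,0,0],[0.68,0.12,0,0,0,0,0],[0.68,0.12,0,0,0,0,0],[0.68,0,0,0,0,0,0],[0.68,0,0,0,0,0,0]]]'

```text
clock: 5.3
eef_pos: [547.3, -42.1, 40.6]
orientation: [-3.125, -0.321, -0.0]
force: [-0.1, 0.1, 0.5]
grip_width: 59.2
grip_force: 0.0
```

```bash
python3 -c "
from h import *
from workcell import arm
w=wsnap('w4');print(fix(arm.read_state()['eef_pos']))
I=w['color']
for m in (mask(I,40,85,90,30),mask(I,3,18,140,80)):
    p,a=blob(m,(120,20,460,300));print(a,p.min(0),p.max(0),fix(wcast(w,p,47).mean(0)),fix(wcast(w,p,56).mean(0)))
"
```

```text
t 5.3 tcp [547.3 -42.1  40.6] yaw x 11.74 z [ 0.  0. -1.] F [-0.1  0.1  0.5] w 59.2
[-43.2  -0.6]
3804 [159 152] [229 211] [ 2.5 41.9] [ 4.1 39.4]
3273 [227 151] [282 211] [ 2.5 11.6] [ 4. 11.]
```

Request:
jog_arm --deltas '[[[0.68,-0.5,0,0,0,0,0],[0.68,-0.3,0,-0.8,0,0,0],[0.9,0,0,-1,0,0,0],[1,0,0,-1,0,0,0],[1,0,0,-1,0,0,0],[1,0,0,-1,0,0,0],[1,0,0,-1,0,0,0],[1,0,0,0,0,0,0],[1,0,0,0,0,0,0]]]'

```text
clock: 6.1
eef_pos: [528.4, -46.4, 187.0]
orientation: [3.124, 0.321, 0.005]
force: [-0.8, 0.2, -0.1]
grip_width: 88.3
grip_force: 0.0
```

```bash
python3 -c "
from h import *
from workcell import arm
w=wsnap('w5');print(fix(arm.read_state()['eef_pos']))
I=w['color']
for m in (mask(I,40,85,90,30),mask(I,3,18,140,80)):
    p,a=blob(m,(120,20,460,300));print(a,p.min(0),p.max(0),fix(wcast(w,p,47).mean(0)),axis(wcast(w,p,47)))
"
```

```text
t 6.1 tcp [528.4 -46.4 187. ] yaw x 11.73 z [ 0.003 -0.001 -1.   ] F [-0.8  0.2 -0.1] w 88.3
[-63.4  -0.5]
1120 [215 121] [250 153] [ 0.  42.1] (array([580.6,   8.8]), 100.77, [30.0, 33.0])
986 [313 121] [346 152] [  0.2 -47.3] (array([599.5, -79.3]), 102.79, [29.1, 31.2])
```

View pics/w5.png

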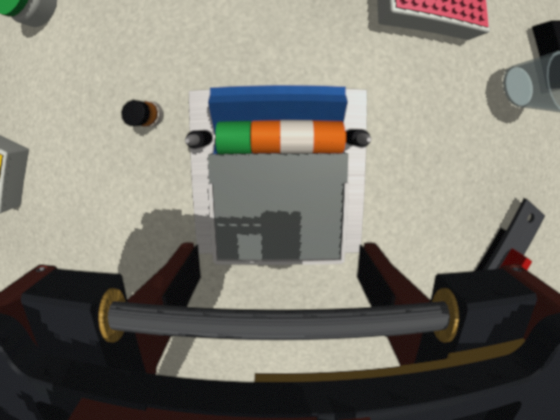

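The view shows the tube seated in the vee, with its ends level with the dowels at (200,139) and (360,138). Next I go to the keeper.

Request:
jog_arm --deltas '[[[1,-0.31,1,0,0,0,0],[1,-0.31,1,0,0,0,0],[1,-0.31,1,0,0,0,0],[1,-0.31,1,0,0,0,0],[1,-0.31,1,0,0,0,0],[1,-0.31,1,0,0,0,0],[1,-0.31,1,0,0,0,0],[1,-0.31,1,0,0,0,0],[1,-0.31,1,0,0,0,0],[1,-0.31,1,0,0,0,0]]]'

```text
clock: 6.98
eef_pos: [501.0, -307.1, 183.4]
orientation: [-3.122, -0.321, 0.004]
force: [0.4, -0.1, -0.5]
grip_width: 87.6
grip_force: 0.0
```

Request:
jog_arm --deltas '[[[1,-0.31,1,0,0,0,0],[1,-0.31,0.9,0,0,0,0],[1,0,0,0,0,0,0.98],[1,0,0,0,0,0,0.98],[1,0,0,0,0,0,0.98],[1,0,0,0,0,0,0.98],[1,0,0,0,0,0,0.98],[1,0,0,0,0,0,0],[1,0,0,0,0,0,0]]]'

```text
clock: 7.73
eef_pos: [496.1, -355.7, 183.9]
orientation: [-3.109, 0.442, 0.004]
force: [0.6, -0.7, -0.1]
grip_width: 87.6
grip_force: 0.0
```

```bash
python3 -c "
from h import *
c=dict(np.load('w1.npz'))
for nm in ('w1','w5'):
    c=dict(np.load(nm+'.npz'));D=c['z_map'];v,u=np.nonzero(D>0)
    K=c['intrinsics'];p=(np.c_[u,v]-[K[0,2],K[1,2]])/K[0,0];r=np.linalg.norm(p,axis=1)+1e-9
    d=np.c_[p/r[:,None]*np.sin(r)[:,None],np.cos(r)];d=d/d[:,2:]*D[v,u][:,None]
    W=d@c['T'][:3,:3].T+c['T'][:3,3];f=fix(W)
    for s in(1,-1):
        for a,b in((56,66),(70,90)):
            q=(W[:,2]>a)&(W[:,2]<b)&(abs(f[:,0])<15)&(abs(f[:,1]-78*s)<18);print(nm,s,a,q.sum(),f[q].mean(0).round(1),W[q,2].max() if q.any() else 0)
w=wsnap('w6');I=w['color']
p,a=blob(mask(I,170,7,130,50),(150,100,420,320));print(a,p.min(0),p.max(0));P=wcast(w,p,58);print(P.mean(0).round(1),axis(P))
"
```

```text
w1 1 56 29 [ 1.8 75.7] 65.89983762751257
w1 1 70 41 [ 0.4 77.4] 76.37302444341509
w1 -1 56 24 [  3.  -75.8] 65.97317561946045
w1 -1 70 42 [  0.6 -76.6] 77.87609093009792
w5 1 56 35 [-0.6 75.1] 65.96820150877119
w5 1 70 48 [-0.2 77.2] 76.23699832340401
w5 -1 56 29 [  0.4 -74.4] 65.3283564473677
w5 -1 70 46 [  0.3 -77. ] 76.3989951131154
t 7.73 tcp [ 496.1 -355.7  183.9] yaw x -16.18 z [-0.002  0.002 -1.   ] F [ 0.6 -0.7 -0.1] w 87.6
1184 [273 166] [291 232]
[ 500.1 -359.1   58. ] (array([ 499.9, -358.8]), 165.61, [16.4, 62.1])
```

View pics/w6.png

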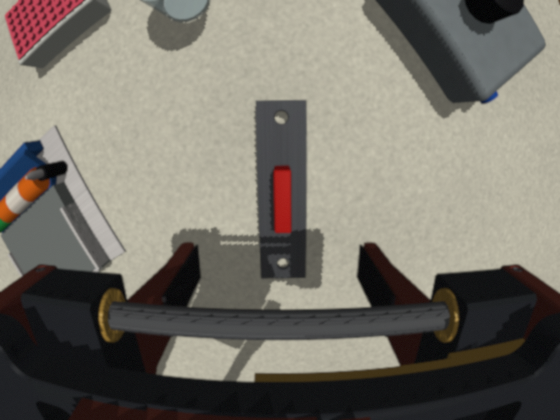

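The view shows the keeper with holes at (281,118) and (282.5,262), and the red rib from (273,166) to (291,232). It is almost centred between the fingers.

```bash
cat >> h.py <<'E'
def holes(w,z,roi,lo=120):
    g=w['color'].min(2)
    out=[]
    n,l,st,ce=cv2.connectedComponentsWithStats((g>lo).astype(np.uint8))
    for i in range(1,n):
        if 25<st[i,4]<900 and roi[0]<ce[i,0]<roi[2] and roi[1]<ce[i,1]<roi[3]: out.append((st[i,4],ce[i].round(1),wcast(w,ce[i],z)[0].round(1)))
    return out
E
python3 -c "
from h import *
w=dict(np.load('w6.npz'))
for h in holes(w,22,(262,100,302,275)):print(h)
P=wcast(w,[[281,118],[282.5,262]],22);d=P[0]-P[1];print(P,P.mean(0),np.linalg.norm(d),np.degrees(np.arctan2(d[1],d[0])))
"
```

```text
(np.int32(47), array([279.2, 119.5]), array([ 570.3, -377. ,   22. ]))
(np.int32(41), array([281.6, 261.5]), array([ 425.7, -337.8,   22. ]))
[[ 571.26174186 -379.0412293    22.        ]
 [ 424.86587469 -338.64609169   22.        ]] [ 498.06380827 -358.8436605    22.        ] 151.86677406850987 -15.425823986320045
```

Request:
jog_arm --deltas '[[[1,0.12,0.09,0.8,0,0,-0.2],[1,0,0,1,0,0,0],[1,0,0,1,0,0,0],[1,0,0,1,0,0,0],[1,0,0,1,0,0,0],[1,0,0,0.8,0,0,0],[1,0,0,0.4,0,0,0],[1,0,0,0.2,0,0,0],[1,0,0,0,0,0,0],[1,0,0,0,0,0,0]]]'

```text
clock: 8.62
eef_pos: [499.6, -359.7, 31.3]
orientation: [3.114, -0.414, 0.001]
force: [-0.2, 0.1, 0.5]
grip_width: 88.0
grip_force: 0.0
```

Request:
jog_arm --deltas '[[[1,-0.04,0,0.22,0,0,0],[0.15,0,0,0,0,0,0],[0.1,0,0,0,0,0,0],[0.1,0,0,0,0,0,0],[0.05,0,0,0,0,0,0],[0.05,0,0,0,0,0,0],[0,0,0,0,0,0,0],[0,0,0,0,0,0,0],[0,0,0,0,0,0,0],[0,0,0,0,0,0,0]]]'

```text
clock: 9.45
eef_pos: [498.2, -359.1, 25.1]
orientation: [-3.114, 0.415, 0.0]
force: [0.3, 0.4, 0.3]
grip_width: 31.3
grip_force: 0.0
```

Request:
jog_arm --deltas '[[[0,0,0,0,0,0,0],[0,0,0,0,0,0,0],[0,0,0,0,0,0,0],[0,0,0,0,0,0,0],[0,0,0,0,0,0,0]]]'

```text
clock: 9.87
eef_pos: [498.3, -359.2, 25.1]
orientation: [3.114, -0.415, 0.0]
force: [0.7, 0.0, -0.5]
grip_width: 15.8
grip_force: 30.0
```

Request:
jog_arm --deltas '[[[0,0,0,-0.3,0,0,0],[0,0,0,-0.6,0,0,0],[0,0,0,-0.9,0,0,0],[0,0,0,-1,0,0,0],[0,0,0,-1,0,0,0],[0,0,0,-1,0,0,0],[0,0,0,-0.8,0,0,0],[0,0,0,-0.4,0,0,0],[0,0,0,0,0,0,0],[0,0,0,0,0,0,0]]]'

```text
clock: 10.7
eef_pos: [498.0, -358.9, 175.0]
orientation: [-3.114, 0.415, 0.0]
force: [0.2, -0.1, -2.7]
grip_width: 15.8
grip_force: 30.0
```

```bash
python3 -c "
from h import *
from workcell import arm
w=wsnap('w7');s=arm.read_state();print(s['grip_width'],s['grip_force'],s['qpos'].round(2))
R=Ro.from_rotvec(s['orientation']).as_matrix()
for h in holes(w,s['eef_pos'][2]-3,(230,20,330,340),110):print(h[:2],(R.T@(h[2]-s['eef_pos'])).round(1))
"
```

```text
t 10.7 tcp [ 498.  -358.9  175. ] yaw x -15.19 z [-0.  0. -1.] F [ 0.2 -0.1 -2.7] w 15.8
15.896359151710199 29.999454617500305 [-0.74  0.42  1.54  0.    1.18  1.1 ]
(np.int32(495), array([278.2, 115.3])) [77.5 -0.7  2.8]
```

View pics/w7.png

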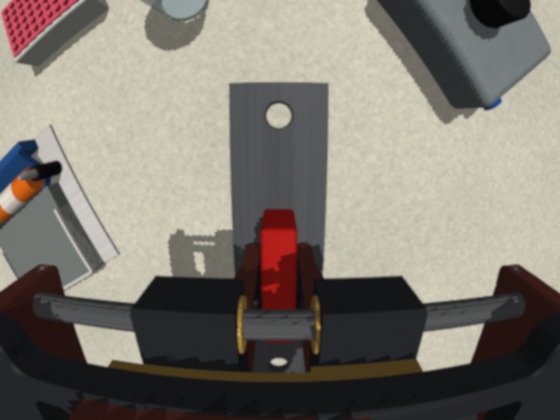

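The view shows the keeper held square, with its front hole at (279,115). That puts it centred in the hand to within about 1 mm. Next I carry it over the vee.

Request:
jog_arm --deltas '[[[0,0,-0.5,0,0,0,0],[0,0.01,-0.97,0,0,0,0],[0,0.01,-1,0,0,0,0],[0,0.01,-1,0,0,0,0],[0,0.01,-1,0,0,0,0],[0,0.01,-1,0,0,0,0],[0,0.01,-1,0,0,0,0],[0,0.01,-1,0,0,0,0],[0,0.01,-1,0,0,0,0],[0,0.01,-1,0,0,0,0]]]'

```text
clock: 11.58
eef_pos: [561.4, -128.7, 173.5]
orientation: [-3.113, 0.415, 0.005]
force: [0.4, 0.1, -2.6]
grip_width: 15.8
grip_force: 30.0
```

Request:
jog_arm --deltas '[[[0,0,-1,0,0,0,0],[0,0,-1,0,0,0,0],[0,0,-1,0,0,0,0],[0,0,-0.7,0,0,0,0],[0,0,-0.4,0,0,0,-0.5],[0,0,0,0,0,0,-1],[0,0,0,0,0,0,-1],[0,0,0,0,0,0,-1],[0,0,0,0,0,0,-1],[0,0,0,0,0,0,-1]]]'

```text
clock: 12.42
eef_pos: [587.9, -31.1, 173.4]
orientation: [-3.107, -0.454, 0.005]
force: [0.3, -0.3, -3.0]
grip_width: 15.9
grip_force: 30.0
```

Request:
jog_arm --deltas '[[[0,0,0,0,0,0,-1],[0,0,0,0,0,0,-1],[0,0,0,0,0,0,-1],[0,0,0,0,0,0,-1],[0,0,0,0,0,0,-1],[0,0,0,0,0,0,-1],[0,0,0,0,0,0,-1],[0,0,0,0,0,0,-1],[0,0,0,0,0,0,-1],[0,0,0,0,0,0,-1]]]'

```text
clock: 13.25
eef_pos: [587.8, -31.2, 173.4]
orientation: [-2.508, -1.887, 0.003]
force: [-0.1, -1.0, -3.4]
grip_width: 15.9
grip_force: 30.0
```

Request:
jog_arm --deltas '[[[0,0,0,0,0,0,-1],[0,0,0,0,0,0,-1],[0,0,0,0,0,0,-1],[0,0,0,0,0,0,-1],[0,0,0,0,0,0,-0.94],[0,0,0,0,0,0,0],[0,0,0,0,0,0,0],[0,0,0,0,0,0,0]]]'

```text
clock: 13.92
eef_pos: [588.6, -31.8, 174.3]
orientation: [-1.981, -2.436, 0.001]
force: [-0.1, -0.2, -3.4]
grip_width: 15.6
grip_force: 30.0
```

```bash
cat >> h.py <<'E'
def go(x,y,yaw):
    from workcell import arm
    s=arm.read_state();R=Ro.from_rotvec(s['orientation']).as_matrix();p=s['eef_pos']
    cur=np.degrees(np.arctan2(R[1,0],R[0,0]));d=R.T@[x-p[0],y-p[1],0]
    print('cur',p.round(2),round(cur,2),'fix',fix(p),'units x,y',(d[:2]/25).round(2),'turn z',round(-np.radians((yaw-cur+180)%360-180)/.1,2),'tilt',R[:,2].round(3),'F',s['force'].round(1))
E
python3 -c "
from h import *
go(589.1,-32.1,101.9)"
```

```text
cur [588.61 -31.76 174.29] 101.77 fix [-0.4  0.9] units x,y [-0.02  0.02] turn z -0.02 tilt [-0.002  0.001 -1.   ] F [-0.1 -0.2 -3.4]
```

Request:
jog_arm --deltas '[[[0,-0.02,0.02,0.4,0,0,-0.02],[0,0,0,0.6,0,0,0],[0,0,0,0.6,0,0,0],[0,0,0,0.6,0,0,0],[0,0,0,0.4,0,0,0],[0,0,0,0.2,0,0,0],[0,0,0,0.17,0,0,0],[0,0,0,0,0,0,0],[0,0,0,0,0,0,0]]]'

```text
clock: 14.67
eef_pos: [590.3, -32.7, 101.2]
orientation: [1.976, 2.442, 0.001]
force: [0.1, -0.1, -2.8]
grip_width: 16.1
grip_force: 30.0
```

```bash
python3 -c "
from h import *
go(589.1,-32.1,101.9);w=wsnap('w8')
cv2.imwrite('pics/w8c.png',cv2.resize(w['color'][60:200,210:350,::-1],None,fx=4,fy=4,interpolation=2))"
```

```text
cur [590.26 -32.74 101.17] 102.02 fix [ 1.  -0.4] units x,y [ 0.03 -0.04] turn z 0.02 tilt [ 0.001  0.    -1.   ] F [ 0.1 -0.1 -2.8]
t 14.67 tcp [590.3 -32.7 101.2] yaw x 102.02 z [ 0.001  0.    -1.   ] F [ 0.1 -0.1 -2.8] w 16.1
```

View pics/w8c.png

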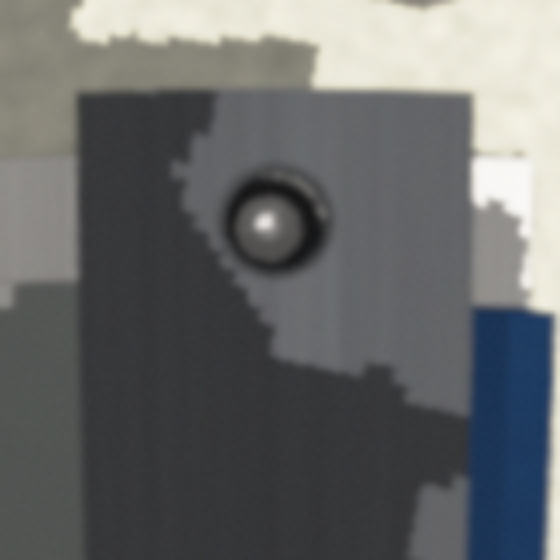

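The crop shows the dowel tip through the front hole. The tip is at about (268,224) and the hole centre at (278,220), so the offset is roughly 1 mm, mostly sideways.

Request:
jog_arm --deltas '[[[0,0.01,-0.04,0.1,0,0,0.01],[0,0,0,0.1,0,0,0],[0,0,0,0.1,0,0,0],[0,0,0,0.1,0,0,0],[0,0,0,0.1,0,0,0],[0,0,0,0.1,0,0,0],[0,0,0,0.1,0,0,0],[0,0,0,0.1,0,0,0],[0,0,0,0,0,0,0]]]'

```text
clock: 15.47
eef_pos: [588.5, -32.6, 80.3]
orientation: [-1.977, -2.44, 0.001]
force: [0.7, -0.4, -3.7]
grip_width: 16.1
grip_force: 30.0
```

```bash
python3 -c "
from h import *
go(589.1,-32.1,101.9);w=wsnap('w9')"
```

```text
cur [588.49 -32.6   80.28] 101.98 fix [-0.7  0.1] units x,y [0.01 0.03] turn z 0.01 tilt [-0.001  0.    -1.   ] F [ 0.7 -0.4 -3.7]
t 15.47 tcp [588.5 -32.6  80.3] yaw x 101.98 z [-0.001  0.    -1.   ] F [ 0.7 -0.4 -3.7] w 16.1
```

Request:
jog_arm --deltas '[[[0,0,0,0.08,0,0,0],[0,0,0,0.08,0,0,0],[0,0,0,0.08,0,0,0],[0,0,0,0.08,0,0,0],[0,0,0,0.08,0,0,0],[0,0,0,0,0,0,0]]]'

```text
clock: 16.02
eef_pos: [588.5, -32.6, 70.4]
orientation: [-1.977, -2.44, 0.001]
force: [0.1, -0.3, -3.8]
grip_width: 15.7
grip_force: 30.0
```

Request:
jog_arm --deltas '[[[0,0,0,0.04,0,0,0],[0,0,0,0.04,0,0,0],[0,0,0,0.04,0,0,0],[0,0,0,0,0,0,0]]]'

```text
clock: 16.35
eef_pos: [589.2, -32.7, 67.9]
orientation: [1.977, 2.441, 0.001]
force: [0.1, 0.5, -3.2]
grip_width: 16.3
grip_force: 30.0
```

Request:
jog_arm --deltas '[[[0,0,0,0.03,0,0,0],[0,0,0,0.03,0,0,0],[0,0,0,0,0,0,0]]]'

```text
clock: 16.6
eef_pos: [589.4, -32.7, 67.7]
orientation: [1.977, 2.44, 0.001]
force: [-1.7, 0.1, 6.8]
grip_width: 15.6
grip_force: 30.0
```

The wrist force has gone from -3 N to +7 N, so the saddle is on the tube. I release here.

Request:
jog_arm --deltas '[[[0,0,0,0,0,0,0],[0,0,0,0,0,0,0],[0.4,0,0,0,0,0,0],[0.4,0,0,0,0,0,0],[0.4,0,0,0,0,0,0],[0.4,0,0,0,0,0,0],[0.4,0,0,-0.1,0,0,0],[0.4,0,0,-0.4,0,0,0],[0.4,0,0,-1,0,0,0],[0.4,0,0,-1,0,0,0]]]'

```text
clock: 17.43
eef_pos: [587.9, -32.5, 129.3]
orientation: [-1.976, -2.439, 0.002]
force: [-0.2, 0.2, 0.1]
grip_width: 35.0
grip_force: 0.0
```

Request:
jog_arm --deltas '[[[0.4,0,0,-1,0,0,0],[0.4,0,0,-1,0,0,0],[0.4,0,0,-1,0,0,0],[0.4,0,0,0,0,0,0],[0.4,0,0,0,0,0,0]]]'

```text
clock: 17.85
eef_pos: [590.2, -32.9, 206.3]
orientation: [1.975, 2.438, 0.003]
force: [-0.8, 1.6, 0.3]
grip_width: 35.0
grip_force: 0.0
```

```bash
python3 -c "
from h import *
w=wsnap('w10');I=w['color']
p,a=blob(mask(I,170,7,130,50),(180,100,380,320));P=wcast(w,p,101);print(a,axis(P),fix(P.mean(0)))
D=w['z_map'];v,u=p.T
K=w['intrinsics'];q=(p-[K[0,2],K[1,2]])/K[0,0];r=np.linalg.norm(q,axis=1)+1e-9
d=np.c_[q/r[:,None]*np.sin(r)[:,None],np.cos(r)];d=d/d[:,2:]*D[v,u][:,None]
W=d@w['T'][:3,:3].T+w['T'][:3,3];print('rib top z',np.percentile(W[:,2],[10,50,90]))
"
```

```text
t 17.85 tcp [590.2 -32.9 206.3] yaw x 101.98 z [ 0.004 -0.001 -1.   ] F [-0.8  1.6  0.3] w 35.0
1327 (array([587.9, -28.8]), 101.52, [16.0, 62.4]) [-0.7  4.6]
rib top z [-28.82550052 238.59973611 287.49695251]
```

View pics/w10.png

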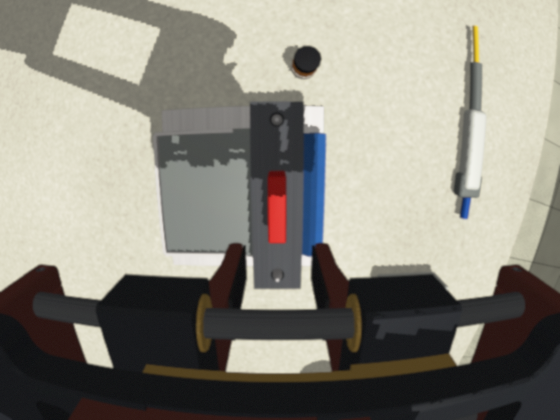

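The view shows the keeper down, with dowels in both holes at (277,119) and (277,275). The gripper is clear and the vial hasn't moved.

```bash
python3 -c "
from workcell import arm
print(arm.job_done())"
```

```text
the job is handed in; nothing more can be done
None
```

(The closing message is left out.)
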